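Shut the shape sorter and press its latches in order

TASK

Close up the toy shape sorter: push its sliding door fully shut by the raised ridge, so that the hatch is covered, and then press its three wooden latch keys all the way down, one after the other: first the round one, then the square one, then the triangular one. Only push and press, do not pull the keys up: the door must be shut before the first key goes down, each key must be fully down before the next is pressed, and at the end the door is still shut and all three keys are still down. Leave the toys around the sorter where they are.

Things in the scene. Friction and masses are not known exactly. Their poses are not given: they have to be found in the camera images.
- sorter: Shape sorter, a blue plastic box with a white deck, 170 (own x) x 260 (own y) x 100 mm high, fixed to the bench. Origin: centre of its underside; own -x is its front, roughly towards the robot. Three keys stand in a row on the front half of the deck, at own x -47 and own y -75, 0, +75 mm, in varying order; the door runs on the rear half over a hatch 56 x 100 mm at own y -100 to 0 mm
- door (a joint): sliding door's opening: 0 = fully shut (hatch covered, against its stop), up to 0.075 m open; it opens towards the sorter's own +y, so it is shut by pushing towards own -y. It starts partly open, slides with about 1.5 N and stays where it is left
- door_ridge (a point): top centre of the door's ridge, 131 mm above the bench. The door is a wooden panel 70 (own x) x 120 (own y) mm, its top 7 mm above the deck, between blue rails 9 mm high; the ridge across its middle is 50 mm long (own x), 12 mm thick (own y) and stands 24 mm above the panel. Axes as the sorter's
- round_top (a point): round latch key, a disc 36 mm across; natural wood, in a grey bezel 54 mm square and 3 mm high on the sorter's white deck. At first its top stands 16 to 18 mm above the deck (about 117 mm above the bench); fully down 5 mm above the deck (2 mm above the bezel). Point: centre of its top face, moving with it
- round_key (a joint): round latch key's travel: 0 with its top 18 mm above the deck, growing as it is pressed down to 0.013 m, the bottom stop. Yields to a steady 3 to 4 N and stays wherever it is left; negative if pulled up (to -0.008)
- square_top (a point): square latch key, 34 x 34 mm; natural wood, in a grey bezel 54 mm square and 3 mm high on the sorter's white deck. At first its top stands 16 to 18 mm above the deck (about 117 mm above the bench); fully down 5 mm above the deck (2 mm above the bezel). Point: centre of its top face, moving with it
- square_key (a joint): square latch key's travel: 0 with its top 18 mm above the deck, growing as it is pressed down to 0.013 m, the bottom stop. Yields to a steady 3 to 4 N and stays wherever it is left; negative if pulled up (to -0.008)
- triangle_top (a point): triangular latch key, an even triangle with sides of 42 mm; natural wood, in a grey bezel 54 mm square and 3 mm high on the sorter's white deck. At first its top stands 16 to 18 mm above the deck (about 117 mm above the bench); fully down 5 mm above the deck (2 mm above the bezel). Point: centre of its top face, moving with it
- triangle_key (a joint): triangular latch key's travel: 0 with its top 18 mm above the deck, growing as it is pressed down to 0.013 m, the bottom stop. Yields to a steady 3 to 4 N and stays wherever it is left; negative if pulled up (to -0.008)
- cone: loose orange plastic cone, 64 mm across, 85 mm high, standing; a bystander beside or behind the sorter. Origin: centre of its underside
- pyramid: loose purple four-sided pyramid block, 59 mm square, 60 mm high, standing; a bystander beside or behind the sorter. Origin: centre of its underside
- top: loose steel spinning top, 64 mm across, 62 mm high, standing on its flat foot; a bystander beside or behind the sorter. Origin: centre of its foot
- rattle: loose wooden rattle, 110 mm long along its own x, 38 mm thick, lying behind the sorter; a bystander. Origin: under its middle, at bench height

How it is judged:
By the outcome, as a careful person would: the job done as asked, in the order asked, and still so for the second after the job is handed in, with the robot touching nothing.
It also fails if it takes over 45 s, if anything falls off the work surface, if the arm or the gripper's body presses on something with over 40 N, if the wrist force passes 120 N, or if a joint passes its speed limit or range.

ROBOT

A 6-joint arm with a two-finger parallel gripper is mounted at the origin on the work surface. World frame = base frame: x ahead of the robot, y to its left, z up, the work surface at z = 0. Lengths are in m, angles in rad, forces in N, time in s.
With the tool pointing down it reaches from about 0.3 to 0.825 m from the base axis. Payload 5.4 kg.
Tool frame: the origin (TCP) lies on the centre line of the jaws, within the pads' length; the fingertips stand finger_overhang ahead of it and the grasp point (between the pads) is the TCP (finger_overhang is the distance from the TCP to the fingertips, in m); z points along the fingers, y is the line along which they close (so a half turn about z gives the same grasp; the last joint's range is limited). The gripper opens to 92 mm and grips with 3 to 60 N. Pads are 20 mm wide; open, the fingers measure 128 mm over their backs; the gripper's body (75 mm by 189 mm) begins 69 mm behind the grasp point.
Start: joints at [1.042, 0.158, 1.597, -0, 1.386, -0.21], TCP at [0.18, 0.546, 0.234] pointing down, gripper open.
Joint ranges: [-2.91, 2.91], [-0.94, 2.29], [0.18, 2.7], [-1.29, 4.43], [0.17, 2.64], [-3, 3]. Speed limits (rad/s): [2.57, 2.57, 3.14, 3.14, 3.14, 3.14].

INTERFACE

Orientations are given as [roll, pitch, yaw] about the fixed x, y, z axes, in that order (R = Rz(yaw) Ry(pitch) Rx(roll)).
In Python, from cell import * gives the robot as it stands.
- The arm moves only by the tool play_rows, never from a script. Its argument "deltas" is a list of rows, each an object with "xyz": the shift along the tool's x, y, z in mm, a list of three; "spin": the turn about the tool's z in rad. In form: [{"xyz": [dx, dy, dz], "spin": spin}, ...]. A call has 1 to 5 rows; each row is the pose to reach, as a shift and turn from the pose commanded when the call began, along the tool's axes at that moment; what a row does not reach only later rows make up. A row lasts 1/12 s, in which the tool goes at most 41.7 mm and 7.16 degrees, less where a joint would pass 70% of its speed; a pose out of reach is approached as far as the arm can. A call with a gripper value outside its range is refused whole. "hand" is the finger opening in mm, from 0 to 91.9, set as the call begins (left out, the last holds). The fingers move at their own pace and stop on an object; "squeeze" is the grip in N (left out, the last holds). Time passes only in rows, so rows that repeat a pose let the fingers close. It gives the time, the measured TCP pose, the force, the opening and the grip force at its end, in the units of the state.
- get_obs(): the state, without advancing time (a new reading comes with each control period).
- read_camera(name): name is "scene" or "top" or "wrist"; returns (picture, depth): 384x512x3 uint8, blue, green, red; 384x512 float32, m along the optical axis (not along the pixel's ray), 0 where there is no reading.
- camera_model(name): a dict with "intrinsics" (3x3 intrinsics, pixels), "T" (4x4, takes a point from camera to world coordinates); the wrist camera has in their place "mount" (4x4, takes a point from camera to tool coordinates, whose origin is the TCP and whose axes are the flange's). Camera axes: x right, y up, looking along -z (the intrinsics and any distortion apply to the point x, -y, -z); pixel columns grow to the right and rows downward; lengths in m; the calibration is good to about 2 mm. A picture is of the moment at which its call begins: read the wrist's pose just before it. camera_model takes no time and is no camera call.
- close_job(): hands the job in; it is judged then, once.
Trained networks look in the newest picture that a camera, given by its name, has taken for a name from the list of things; names that differ only in an ending like _2 or _b are one class to them, and where a whole thing is asked for, a point or a joint stands for the part that bears it (a point fixed in the world has none). Each returns a list of dicts, best first, with "confidence" (0 to 1); they miss things now and then, are a little off and sometimes report something else, mostly with a low value. They report only what shows in the picture. A call takes as long as a camera call.
- spot_in(camera, target): "extent" ([left, top, right, bottom] in pixels, round what is visible of it).
- silhouettes(camera, target): "mask" (384x512 bool, what is visible of it) and "extent" ([left, top, right, bottom] in pixels, round what is visible of it).
- mark_of(camera, target): "point" ([row, column] in pixels: a listed point, or the origin of a listed thing).
The state is a dict: "clock": time; "joint_pos": joint angles; "dq": joint speeds; "joint_efforts": joint torques, N m; "eef_pos": TCP position; "tool_rot": TCP orientation; "force": force on the tool from outside, world axes, zero at the start; "moment": the same for the moment, N m; "gripper_width": opening from 0.0 (shut) to 1.0 (fully open); "grasp_force": force on a finger pad.
Only numpy, scipy, OpenCV 4.12 (cv2) and the standard library are available. Lean on these libraries where they do the work, as an engineer would, in place of code of your own. Each camera call takes 0.05 s, during which the arm holds its last target. There are 200 camera calls.

## Working session

There is one attempt and no reset: what is moved stays moved. The work goes in short steps, Python scripts to look and compute and a tool call to move; the robot and the scene stay as the last step left them, time stands still between calls to the robot, and variables do not carry over. Pictures are saved under pics/ and viewed, at most 10 in all, crops included, and the job is handed in when it is done.

Besides the shell and the picture viewer there is one more tool, called after ">>>" as a command line: name --argument value ..., lists and objects as JSON in quotes. play_rows: Moves the arm, as the interface text tells. Its arguments: {"type":"object","properties":{"deltas":{"type":"array"},"hand":{"type":"number"},"squeeze":{"type":"number"}},"required":["deltas"]}

```bash
mkdir -p pics; ls; cat > h.py <<'E'
from cell import *
import numpy as np, cv2
def P(cam,r,c,d=None,z=None):
    m=camera_model(cam);K=m["intrinsics"];T=m["T"]
    v=np.array([(c-K[0][2])/K[0][0],-(r-K[1][2])/K[1][1],-1.])
    T=np.array(T)
    if z is None: return T[:3,:3]@(v*d)+T[:3,3]
    w=T[:3,:3]@v; return T[:3,3]+w*(z-T[2,3])/w[2]
E
python3 - <<'E'
from h import *
o=get_obs();print(o)
for c in("top","scene"):
    im,d=read_camera(c);cv2.imwrite(f"pics/{c}.png",im);np.save(c+".npy",d)
    m=camera_model(c);print(c,{k:np.round(v,3) if not isinstance(v,str) else v for k,v in m.items()})
    for n,z in(("door_ridge",.131),("round_top",.117),("square_top",.117),("triangle_top",.117),("sorter",0)):
        for q in mark_of(c,n)[:3]:
            r,cc=q["point"];print(n,round(q["confidence"],2),np.round([r,cc]),P(c,r,cc,z=z).round(4),P(c,r,cc,d=d[int(r),int(cc)]).round(4))
E
```

```text
pics
{'clock': 0.0, 'joint_pos': array([ 1.04190417e+00,  1.59053870e-01,  1.59822201e+00,  4.74904692e-06,
        1.38620791e+00, -2.10099203e-01]), 'dq': array([-0.00131844,  0.00098401, -0.00087931, -0.00057171,  0.00058766,
        0.00139086]), 'joint_efforts': array([-7.47602517e-04, -3.85568011e+01, -3.22109663e+01,  7.00668362e-02,
        3.78261984e-02, -1.51891600e-04]), 'eef_pos': array([0.17992925, 0.54549895, 0.23262131]), 'tool_rot': array([-3.13974408e+00, -3.98973119e-04,  2.82279846e+00]), 'force': array([ 0.41662302, -0.05237817,  0.89249669]), 'moment': array([-0.0587684 ,  0.02638928, -0.02774733]), 'grasp_force': 0.0, 'gripper_width': 0.9965538084645372}
top {'intrinsics': array([[467.148,   0.   , 252.899],
       [  0.   , 467.148, 187.022],
       [  0.   ,   0.   ,   1.   ]]), 'T': array([[-0.024,  0.995, -0.095,  0.543],
       [-1.   , -0.024, -0.005,  0.069],
       [-0.007,  0.095,  0.995,  1.229],
       [ 0.   ,  0.   ,  0.   ,  1.   ]])}
door_ridge 0.69 [197. 259.] [0.6251 0.0601 0.131 ] [0.6251 0.0601 0.1311]
round_top 0.65 [224. 220.] [0.5639 0.154
[... 440 characters left out ...]
 0.    ] [0.5892 0.0731 0.106 ]
scene {'intrinsics': array([[399.469,   0.   , 252.796],
       [  0.   , 399.469, 183.073],
       [  0.   ,   0.   ,   1.   ]]), 'T': array([[ 0.037, -0.715,  0.698,  1.338],
       [ 0.999,  0.04 , -0.012,  0.061],
       [-0.019,  0.698,  0.716,  0.846],
       [ 0.   ,  0.   ,  0.   ,  1.   ]])}
door_ridge 0.82 [181. 248.] [0.632  0.0619 0.131 ] [0.628  0.0619 0.127 ]
round_top 0.58 [163. 280.] [0.5569 0.1491 0.117 ] [0.5545 0.1493 0.1147]
square_top 0.61 [162. 227.] [0.5435 0.0078 0.117 ] [0.5389 0.0075 0.1127]
triangle_top 0.43 [159. 252.] [0.5363 0.0754 0.117 ] [0.5342 0.0755 0.115 ]
sorter 0.88 [202. 252.] [0.5877 0.0695 0.    ] [0.6753 0.0685 0.0988]
```

```bash
python3 - <<'E'
from h import *
im=cv2.imread("pics/top.png");cv2.imwrite("pics/topc.png",cv2.resize(im[120:300,150:350],None,fx=3,fy=3,interpolation=cv2.INTER_CUBIC))
d=np.load("top.npy")
# height map in world
m=camera_model("top");K=m["intrinsics"];T=np.array(m["T"])
r,c=np.mgrid[:384,:512]
v=np.stack([(c-K[0][2])/K[0][0]*d,-(r-K[1][2])/K[1][1]*d,-d],-1)
W=v@T[:3,:3].T+T[:3,3]
z=W[...,2];box=(z>.094)&(z<.14)&(c>150)&(c<350)&(r>120)&(r<300)
n,l,s,_=cv2.connectedComponentsWithStats(box.astype(np.uint8));i=1+s[1:,4].argmax()
b=W[l==i];print(s[i],np.median(b[:,2]))
print(cv2.minAreaRect(b[:,:2].astype(np.float32)))
for lo,hi in((.112,.1225),(.1235,.14)):
    n,l2,s,_=cv2.connectedComponentsWithStats(((l==i)&(z>lo)&(z<hi)).astype(np.uint8))
    for k in range(1,n):
        if s[k,4]>20:
            q=W[l2==k];print(lo,s[k],q.mean(0).round(4),cv2.minAreaRect(q[:,:2].astype(np.float32)))
E
```

```text
[ 196  170  117   86 7160] 0.10232920271318713
((0.5895822048187256, 0.07196540385484695), (0.26034414768218994, 0.1700807809829712), 79.79239654541016)
0.112 [213 220  15  15 178] [0.5562 0.154  0.1173] ((0.5561200976371765, 0.15405982732772827), (0.03363131731748581, 0.03314276039600372), 88.7201156616211)
0.112 [243 223  17  16 131] [0.5433 0.08   0.1179] ((0.5474909543991089, 0.07849601656198502), (0.03888292983174324, 0.03281951695680618), 80.05130767822266)
0.112 [275 229  16  16 206] [0.5301 0.0066 0.1172] ((0.530044436454773, 0.006392247974872589), (0.03422200307250023, 0.03365657851099968), 80.39415740966797)
0.1235 [253 186   8  21 106] [0.6269 0.0663 0.13  ] ((0.6268895864486694, 0.0663318932056427), (0.011851145885884762, 0.04847808927297592), 79.84087371826172)
```

View pics/topc.png

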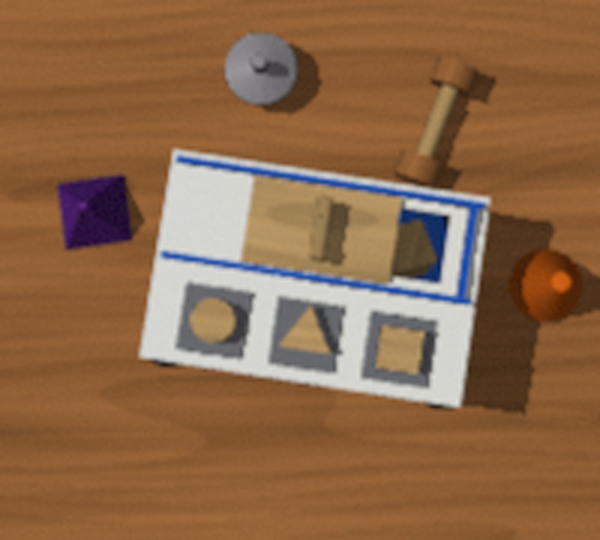

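View pics/scene.png

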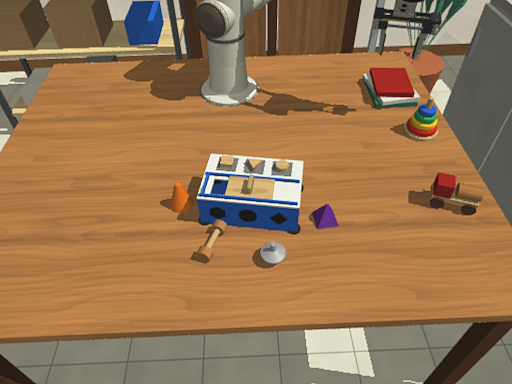

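```bash
cat >> h.py <<'E'
from scipy.spatial.transform import Rotation as Ro
C=np.array([.5896,.072,0]);A=np.radians(-10.15);S=Ro.from_euler("z",A)
def to(own,tipz):
    o=get_obs();p=o["eef_pos"];R=Ro.from_euler("xyz",o["tool_rot"])
    t=C+S.apply([own[0],own[1],0]);t[2]=tipz+finger_overhang
    yaw=np.pi+A
    print("t",o["clock"],"delta mm",(R.inv().apply(t-p)*1e3).round(1),"spin",round(o["tool_rot"][2]-yaw,3),
      "own now",(S.inv().apply(p-C)*1e3).round(1),"tip z",round(p[2]-finger_overhang,4),"F",o["force"].round(1))
E
python3 - <<'E'
from h import *
print(finger_overhang); to([.038,.045],.16)
E
```

```text
0.019
t 0.6 delta mm [-568.6 -271.9   54.6] spin -0.142 own now [-486.5  394.5  233.6] tip z 0.2146 F [0.7 0.4 0.6]
```

>>> play_rows --deltas '[{"xyz": [-37,-18,2],"spin": -0.07},{"xyz": [-74,-35,4],"spin": -0.142},{"xyz": [-110,-52,6],"spin": -0.142},{"xyz": [-146,-70,8],"spin": -0.142},{"xyz": [-182,-87,10],"spin": -0.142}]' --hand 0

```text
clock: 1.02
eef_pos: [0.3267, 0.4049, 0.2237]
tool_rot: [3.141, 0.0, 2.965]
force: [0.4, 0.6, 0.6]
gripper_width: 0.663
grasp_force: 0.0
```

```bash
python3 -c "
from h import *
to([.038,.045],.16)"
```

```text
t 1.0167 delta mm [-355.2 -236.7   44.7] spin 0.001 own now [-317.4  281.4  223.7] tip z 0.2047 F [0.4 0.6 0.6]
```

>>> play_rows --deltas '[{"xyz": [-33,-22,2],"spin": 0},{"xyz": [-66,-44,4],"spin": 0},{"xyz": [-99,-66,6],"spin": 0},{"xyz": [-132,-88,8],"spin": 0},{"xyz": [-165,-110,10],"spin": 0}]'

```text
clock: 1.43
eef_pos: [0.4701, 0.2675, 0.2138]
tool_rot: [3.141, 0.0, 2.965]
force: [1.5, 0.6, -0.6]
gripper_width: 0.293
grasp_force: 0.0
```

>>> play_rows --deltas '[{"xyz": [-33,-22,4],"spin": 0},{"xyz": [-66,-44,8],"spin": 0},{"xyz": [-99,-66,12],"spin": 0},{"xyz": [-132,-88,20],"spin": 0},{"xyz": [-165,-110,30],"spin": 0}]'

```text
clock: 1.85
eef_pos: [0.6137, 0.1301, 0.1841]
tool_rot: [3.141, 0.002, 2.965]
force: [-0.4, 0.6, 0.2]
gripper_width: 0.006
grasp_force: 0.0
```

>>> play_rows --deltas '[{"xyz": [0,0,0],"spin": 0},{"xyz": [0,0,0],"spin": 0}]'

```text
clock: 2.02
eef_pos: [0.6123, 0.1301, 0.1823]
tool_rot: [-3.141, -0.002, 2.962]
force: [-0.1, 1.0, -0.2]
gripper_width: 0.007
grasp_force: 0.0
```

```bash
python3 -c "
from h import *
to([.038,.035],.116)"
```

```text
t 2.0167 delta mm [-26.  -26.1  47.3] spin -0.003 own now [ 12.1  61.2 182.3] tip z 0.1633 F [-0.1  1.  -0.2]
```

>>> play_rows --deltas '[{"xyz": [-26,-26,10],"spin": 0},{"xyz": [-26,-26,30],"spin": 0},{"xyz": [-26,-26,44],"spin": 0},{"xyz": [-26,-26,46],"spin": 0},{"xyz": [-26,-26,46],"spin": 0}]'

```text
clock: 2.43
eef_pos: [0.6312, 0.1031, 0.1364]
tool_rot: [-3.142, -0.003, 2.966]
force: [0.2, -0.0, -0.3]
gripper_width: 0.002
grasp_force: 0.0
```

```bash
python3 - <<'E'
from h import *
to([.038,-.026],.116)
im,d=read_camera("scene");cv2.imwrite("pics/s2.png",cv2.resize(im[110:250,150:350],None,fx=4,fy=4,interpolation=cv2.INTER_CUBIC))
E
```

```text
t 2.4333 delta mm [ -2.4 -63.9   1.4] spin 0.002 own now [ 35.5  37.9 136.4] tip z 0.1174 F [ 0.2 -0.  -0.3]
```

View pics/s2.png

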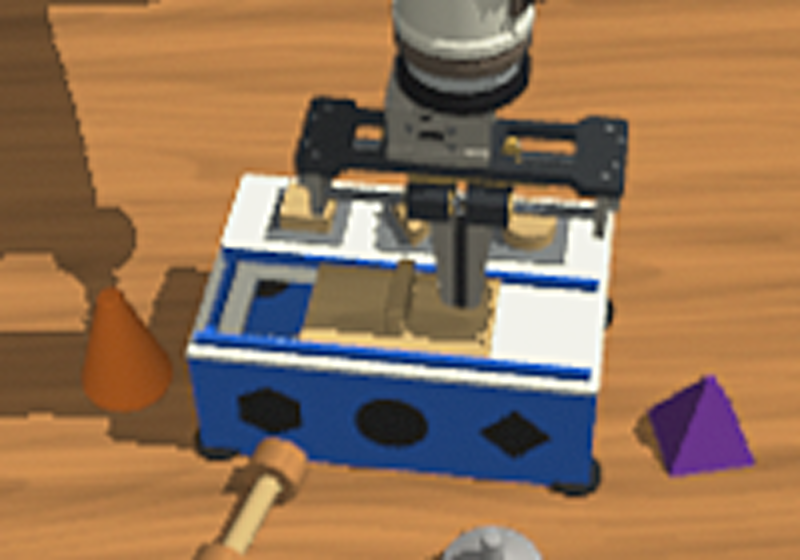

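The closed fingers (~460,290) stand over the panel on the open side of the ridge (~400,295), and the keys and toys are clear. I'll push towards own -y.

>>> play_rows --deltas '[{"xyz": [-2,-8,0],"spin": 0},{"xyz": [-2,-16,0],"spin": 0},{"xyz": [-2,-24,0],"spin": 0},{"xyz": [-2,-32,0],"spin": 0},{"xyz": [-2,-40,0],"spin": 0}]'

```text
clock: 2.9
eef_pos: [0.6283, 0.061, 0.1386]
tool_rot: [3.141, 0.002, 2.964]
force: [-0.0, 2.4, 2.4]
gripper_width: 0.001
grasp_force: 1.0
```

>>> play_rows --deltas '[{"xyz": [0,-6,0],"spin": 0},{"xyz": [0,-12,0],"spin": 0},{"xyz": [0,-16,0],"spin": 0},{"xyz": [0,-19,0],"spin": 0},{"xyz": [0,-21,0],"spin": 0}]'

```text
clock: 3.32
eef_pos: [0.6242, 0.0407, 0.1376]
tool_rot: [-3.142, 0.0, 2.965]
force: [1.0, 1.4, 0.8]
gripper_width: 0.007
grasp_force: 0.8
```

```bash
python3 - <<'E'
from h import *
to([.038,-.026],.116)
E
```

```text
t 3.3167 delta mm [ 1.5 -1.3  2.6] spin 0.0 own now [ 39.5 -24.7 137.6] tip z 0.1186 F [1.  1.4 0.8]
```

Not against the stop yet by force, so I push on in small steps.

>>> play_rows --deltas '[{"xyz": [0,-1,0],"spin": 0},{"xyz": [0,-2,0],"spin": 0},{"xyz": [0,-3,0],"spin": 0},{"xyz": [0,-3,0],"spin": 0}]'

```text
clock: 3.65
eef_pos: [0.6236, 0.0382, 0.1375]
tool_rot: [-3.141, -0.0, 2.965]
force: [0.4, 0.8, 0.8]
gripper_width: 0.008
grasp_force: 0.5
```

```bash
python3 - <<'E'
from h import *
to([.038,-.026],.116)
E
```

```text
t 3.65 delta mm [1.5 1.2 2.5] spin 0.001 own now [ 39.5 -27.2 137.5] tip z 0.1185 F [0.4 0.8 0.8]
```

>>> play_rows --deltas '[{"xyz": [0,-1,0],"spin": 0},{"xyz": [0,-2,0],"spin": 0},{"xyz": [0,-3,0],"spin": 0},{"xyz": [0,-3,0],"spin": 0}]'

```text
clock: 3.98
eef_pos: [0.6231, 0.0351, 0.1375]
tool_rot: [-3.141, -0.0, 2.965]
force: [0.0, 1.2, -0.1]
gripper_width: 0.002
grasp_force: 0.6
```

```bash
python3 - <<'E'
from h import *
to([.038,-.026],.116)
im,d=read_camera("scene");cv2.imwrite("pics/s3.png",cv2.resize(im[110:250,150:350],None,fx=4,fy=4,interpolation=cv2.INTER_CUBIC))
E
```

```text
t 3.9833 delta mm [1.4 4.4 2.5] spin 0.0 own now [ 39.4 -30.4 137.5] tip z 0.1185 F [ 0.   1.2 -0.1]
```

View pics/s3.png

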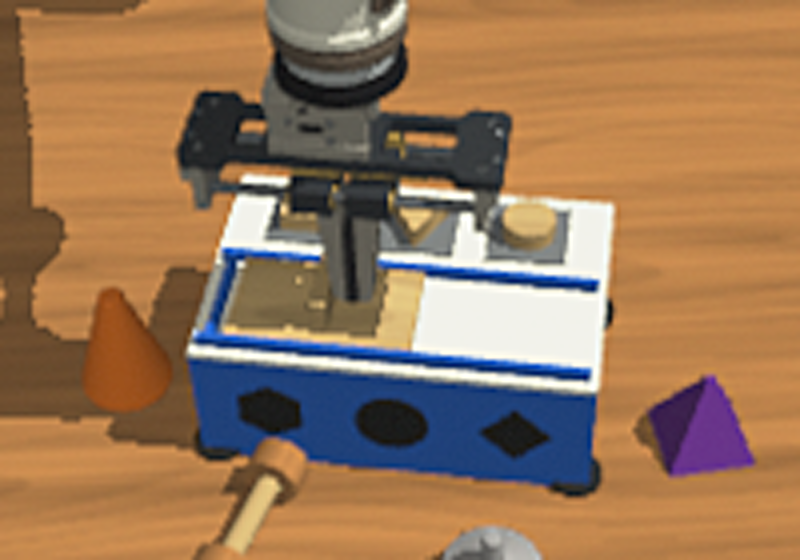

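The door covers the hatch and its left edge (~225,300) is nearly at the end rail (~210,300). I'll push on until the stop shows in the force.

>>> play_rows --deltas '[{"xyz": [0,-1,0],"spin": 0},{"xyz": [0,-2,0],"spin": 0},{"xyz": [0,-3,0],"spin": 0},{"xyz": [0,-3,0],"spin": 0}]'

```text
clock: 4.37
eef_pos: [0.6227, 0.0333, 0.1375]
tool_rot: [3.139, 0.0, 2.965]
force: [2.2, 4.9, 0.0]
gripper_width: 0.007
grasp_force: 2.7
```

>>> play_rows --deltas '[{"xyz": [0,-1,0],"spin": 0},{"xyz": [0,-2,0],"spin": 0},{"xyz": [0,-3,0],"spin": 0},{"xyz": [0,-3,0],"spin": 0}]'

```text
clock: 4.7
eef_pos: [0.6226, 0.033, 0.1376]
tool_rot: [3.134, 0.001, 2.965]
force: [4.7, 13.9, -1.2]
gripper_width: 0.006
grasp_force: 6.8
```

Stop reached (14 N, no motion). Next I back off and lift.

>>> play_rows --deltas '[{"xyz": [0,12,0],"spin": 0},{"xyz": [0,14,-20],"spin": 0},{"xyz": [10,34,-35],"spin": 0},{"xyz": [35,65,-35],"spin": 0},{"xyz": [60,95,-35],"spin": 0}]'

```text
clock: 5.12
eef_pos: [0.5802, 0.1334, 0.1738]
tool_rot: [-3.141, 0.002, 2.963]
force: [-0.6, 0.7, -0.1]
gripper_width: 0.005
grasp_force: 0.0
```

>>> play_rows --deltas '[{"xyz": [26,17,0],"spin": 0},{"xyz": [26,17,0],"spin": 0},{"xyz": [26,17,0],"spin": 0}]'

```text
clock: 5.37
eef_pos: [0.5561, 0.1554, 0.1724]
tool_rot: [-3.14, -0.001, 2.967]
force: [0.2, -0.9, 0.1]
gripper_width: 0.001
grasp_force: 0.0
```

```bash
python3 - <<'E'
from h import *
to([-.047,.075],.118)
im,d=read_camera("scene");cv2.imwrite("pics/s4.png",cv2.resize(im[110:250,150:350],None,fx=4,fy=4,interpolation=cv2.INTER_CUBIC))
E
```

```text
t 5.3667 delta mm [-0.7 -1.2 35.4] spin 0.003 own now [-47.7  76.2 172.4] tip z 0.1534 F [ 0.2 -0.9  0.1]
```

View pics/s4.png

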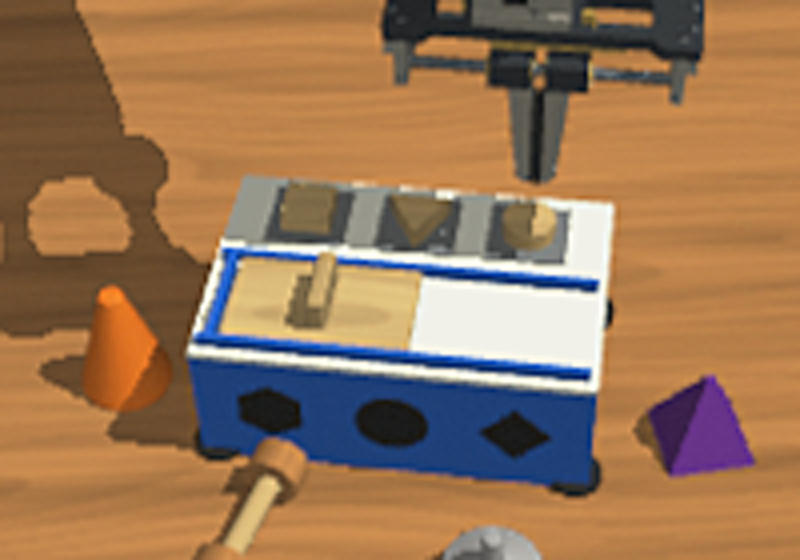

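The door is fully shut, against its rail (~225,300), with the fingers above the round key (~530,222). Now I press the round key.

>>> play_rows --deltas '[{"xyz": [-1,-1,15],"spin": 0},{"xyz": [-1,-1,30],"spin": 0},{"xyz": [-1,-1,36],"spin": 0},{"xyz": [-1,-1,40],"spin": 0},{"xyz": [-1,-1,43],"spin": 0}]'

```text
clock: 5.83
eef_pos: [0.5584, 0.1524, 0.1297]
tool_rot: [-3.14, -0.0, 2.964]
force: [-1.7, -1.4, 2.5]
gripper_width: 0.004
grasp_force: 1.5
```

>>> play_rows --deltas '[{"xyz": [0,0,2],"spin": 0},{"xyz": [0,0,4],"spin": 0},{"xyz": [0,0,5],"spin": 0},{"xyz": [0,0,6],"spin": 0},{"xyz": [0,0,6],"spin": 0}]'

```text
clock: 6.25
eef_pos: [0.5587, 0.1535, 0.1244]
tool_rot: [3.142, 0.002, 2.965]
force: [-0.5, -1.9, 4.0]
gripper_width: 0.004
grasp_force: 2.2
```

Tip z is 0.1054, but there is no bottoming force yet. I go on until it rises.

>>> play_rows --deltas '[{"xyz": [0,0,1],"spin": 0},{"xyz": [0,0,2],"spin": 0},{"xyz": [0,0,2],"spin": 0},{"xyz": [0,0,2],"spin": 0}]'

```text
clock: 6.58
eef_pos: [0.5588, 0.1535, 0.1243]
tool_rot: [-3.141, 0.002, 2.965]
force: [-5.1, -2.3, 14.5]
gripper_width: 0.005
grasp_force: 7.5
```

>>> play_rows --deltas '[{"xyz": [0,0,1],"spin": 0},{"xyz": [0,0,1],"spin": 0}]'

```text
clock: 6.75
eef_pos: [0.5589, 0.1535, 0.1242]
tool_rot: [-3.141, 0.002, 2.965]
force: [-8.0, -3.4, 20.9]
gripper_width: 0.002
grasp_force: 10.2
```

Bottomed: 21 N and no motion, tip at 105 mm. Next is the square key, 150 mm towards own -y.

>>> play_rows --deltas '[{"xyz": [0,0,-20],"spin": 0},{"xyz": [0,0,-45],"spin": 0},{"xyz": [0,-40,-45],"spin": 0},{"xyz": [0,-80,-45],"spin": 0},{"xyz": [0,-120,-45],"spin": 0}]'

```text
clock: 7.17
eef_pos: [0.5366, 0.0352, 0.1659]
tool_rot: [3.141, 0.001, 2.967]
force: [0.8, 0.1, -0.5]
gripper_width: 0.003
grasp_force: 0.0
```

>>> play_rows --deltas '[{"xyz": [0,-30,0],"spin": 0},{"xyz": [0,-30,0],"spin": 0},{"xyz": [0,-30,0],"spin": 0}]'

```text
clock: 7.42
eef_pos: [0.5313, 0.0053, 0.1654]
tool_rot: [3.141, -0.0, 2.962]
force: [0.6, 0.5, -0.5]
gripper_width: 0.004
grasp_force: 0.0
```

```bash
python3 - <<'E'
from h import *
to([-.047,-.075],.105)
im,d=read_camera("scene");cv2.imwrite("pics/s5.png",cv2.resize(im[110:250,150:350],None,fx=4,fy=4,interpolation=cv2.INTER_CUBIC))
E
```

```text
t 7.4167 delta mm [ 1.4  0.9 41.4] spin -0.003 own now [-45.6 -75.9 165.4] tip z 0.1464 F [ 0.6  0.5 -0.5]
```

View pics/s5.png

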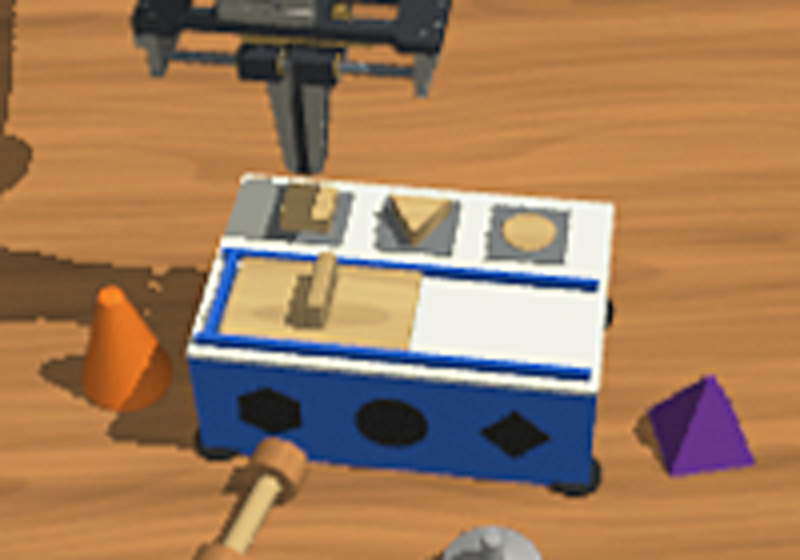

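The round key (~530,232) is flush with its bezel, the door is shut, and the fingers are above the square key (~305,210).

>>> play_rows --deltas '[{"xyz": [1,1,12],"spin": 0},{"xyz": [1,1,23],"spin": 0},{"xyz": [1,1,29],"spin": 0},{"xyz": [1,1,33],"spin": 0},{"xyz": [1,1,36],"spin": 0}]'

```text
clock: 7.88
eef_pos: [0.5302, 0.0081, 0.1286]
tool_rot: [3.141, -0.002, 2.966]
force: [-1.7, 0.4, 2.4]
gripper_width: 0.011
grasp_force: 1.5
```

>>> play_rows --deltas '[{"xyz": [0,0,2],"spin": 0},{"xyz": [0,0,4],"spin": 0},{"xyz": [0,0,6],"spin": 0},{"xyz": [0,0,7],"spin": 0},{"xyz": [0,0,7],"spin": 0}]'

```text
clock: 8.3
eef_pos: [0.531, 0.0073, 0.1243]
tool_rot: [3.141, -0.0, 2.965]
force: [-5.1, 2.5, 12.8]
gripper_width: 0.008
grasp_force: 6.3
```

>>> play_rows --deltas '[{"xyz": [0,0,1],"spin": 0},{"xyz": [0,0,2],"spin": 0},{"xyz": [0,0,2],"spin": 0}]'

```text
clock: 8.55
eef_pos: [0.5311, 0.0072, 0.1242]
tool_rot: [3.142, -0.0, 2.965]
force: [-11.7, 3.4, 24.4]
gripper_width: 0.01
grasp_force: 12.4
```

Bottomed. Next is the triangle, 75 mm towards own +y.

>>> play_rows --deltas '[{"xyz": [0,0,-20],"spin": 0},{"xyz": [0,0,-45],"spin": 0},{"xyz": [0,38,-45],"spin": 0},{"xyz": [0,75,-45],"spin": 0},{"xyz": [0,75,-45],"spin": 0}]'

```text
clock: 8.97
eef_pos: [0.5448, 0.0851, 0.1663]
tool_rot: [3.139, 0.002, 2.968]
force: [1.0, -0.3, -0.5]
gripper_width: 0.004
grasp_force: 0.0
```

>>> play_rows --deltas '[{"xyz": [0,0,0],"spin": 0}]'

```text
clock: 9.05
eef_pos: [0.5441, 0.0818, 0.1654]
tool_rot: [-3.141, 0.001, 2.968]
force: [0.1, -0.6, -0.1]
gripper_width: 0.007
grasp_force: 0.0
```

```bash
python3 - <<'E'
from h import *
to([-.047,0],.105)
E
```

```text
t 9.05 delta mm [ 0.5 -1.6 41.4] spin 0.003 own now [-46.6   1.6 165.4] tip z 0.1464 F [ 0.1 -0.6 -0.1]
```

>>> play_rows --deltas '[{"xyz": [0,-1,12],"spin": 0},{"xyz": [0,-1,23],"spin": 0},{"xyz": [0,-1,29],"spin": 0},{"xyz": [0,-1,33],"spin": 0},{"xyz": [0,-1,36],"spin": 0}]'

```text
clock: 9.47
eef_pos: [0.5431, 0.0789, 0.1286]
tool_rot: [-3.141, -0.002, 2.964]
force: [-1.8, -0.9, 2.8]
gripper_width: 0.005
grasp_force: 1.5
```

>>> play_rows --deltas '[{"xyz": [0,0,2],"spin": 0},{"xyz": [0,0,4],"spin": 0},{"xyz": [0,0,6],"spin": 0},{"xyz": [0,0,7],"spin": 0},{"xyz": [0,0,7],"spin": 0}]'

```text
clock: 9.88
eef_pos: [0.544, 0.0796, 0.1243]
tool_rot: [-3.141, 0.0, 2.965]
force: [-5.9, -3.1, 11.8]
gripper_width: 0.008
grasp_force: 6.0
```

>>> play_rows --deltas '[{"xyz": [0,0,1],"spin": 0},{"xyz": [0,0,2],"spin": 0},{"xyz": [0,0,2],"spin": 0}]'

```text
clock: 10.13
eef_pos: [0.5441, 0.0796, 0.1242]
tool_rot: [-3.14, 0.0, 2.965]
force: [-11.2, -2.2, 24.2]
gripper_width: 0.006
grasp_force: 11.8
```

Bottomed. I lift away towards the robot and check.

>>> play_rows --deltas '[{"xyz": [0,0,-20],"spin": 0},{"xyz": [0,0,-50],"spin": 0},{"xyz": [30,0,-70],"spin": 0},{"xyz": [60,0,-90],"spin": 0},{"xyz": [90,0,-100],"spin": 0}]'

```text
clock: 10.55
eef_pos: [0.4556, 0.0961, 0.223]
tool_rot: [3.14, 0.004, 2.965]
force: [1.0, 0.9, 0.1]
gripper_width: 0.005
grasp_force: 0.0
```

>>> play_rows --deltas '[{"xyz": [0,0,0],"spin": 0},{"xyz": [0,0,0],"spin": 0}]'

```text
clock: 10.72
eef_pos: [0.4552, 0.0962, 0.2213]
tool_rot: [3.141, 0.003, 2.966]
force: [0.1, 0.1, -0.5]
gripper_width: 0.006
grasp_force: 0.0
```

```bash
python3 - <<'E'
from h import *
im,d=read_camera("scene");cv2.imwrite("pics/s6.png",cv2.resize(im[110:250,150:350],None,fx=4,fy=4,interpolation=cv2.INTER_CUBIC))
m=camera_model("scene");K=m["intrinsics"];T=np.array(m["T"])
for n,x,y,z in(("round",-.047,.075,.105),("tri",-.047,0,.105),("square",-.047,-.075,.105),("deck",-.01,-.02,.1)):
    p=C+S.apply([x,y,z]);q=T[:3,:3].T@(p-T[:3,3]);c=K[0][2]+K[0][0]*q[0]/-q[2];r=K[1][2]-K[1][1]*q[1]/-q[2]
    r,c=int(round(r)),int(round(c));w=np.median(d[r-1:r+2,c-1:c+2]);print(n,P("scene",r,c,d=w).round(4))
E
```

```text
round [0.5542 0.1545 0.1038]
tri [0.542  0.0793 0.104 ]
square [0.5292 0.0057 0.1035]
deck [0.5727 0.0539 0.0974]
```

View pics/s6.png

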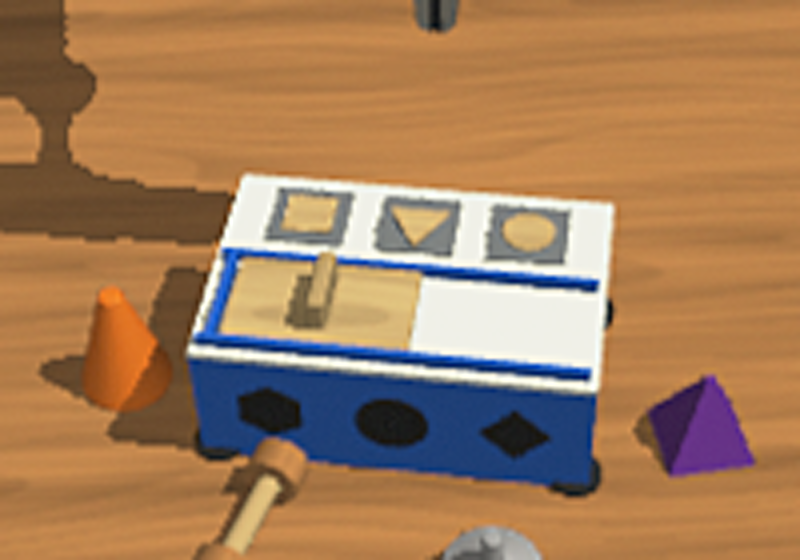

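All three keys (~310,213; ~420,222; ~530,232) are flush, the door is shut (left edge ~225,300), and the toys are unmoved.

```bash
python3 -c "
from cell import *
print(close_job())"
```

```text
the job is handed in; nothing more can be done
None
```

The door is shut against its stop, the round, square and triangular keys were each pressed to the bottom in that order, the toys I could see were unmoved, and the job was handed in at about 11 s (no verdict was returned).

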